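Point out what to pack with the snack

ROBOT

A 7-joint arm with a two-finger parallel gripper is mounted at the origin on the work surface. World frame = base frame: x ahead of the robot, y to its left, z up, the work surface at z = 0. Lengths are in m, angles in rad, forces in N, time in s.
With the tool pointing down it reaches from about 0.4 to 0.85 m from the base axis. Payload 10.4 kg.
Tool frame: the origin (TCP) lies between the finger pads, 19 mm behind the fingertips; this is the grasp point; z points along the fingers, y is the line along which they close (so a half turn about z gives the same grasp; the last joint's range is limited). The gripper opens to 87 mm and grips with 3 to 60 N. Pads are 19 mm wide; open, the fingers measure 117 mm over their backs; the gripper's body (75 mm by 190 mm) begins 51 mm behind the grasp point.
Start: joints at [-1.36, 0.332, -0.065, 1.46, 0.022, 1.35, -0.088], TCP at [0.145, 0.608, 0.241] pointing down, gripper open.
Joint ranges: [-2.6, 2.6], [-0.5, 2.12], [-1.47, 1.34], [0.16, 2.42], [-1.27, 4.41], [0.06, 2.06], [-2.6, 2.6]. Speed limits (rad/s): [2.22, 2.22, 2.79, 2.79, 3.14, 3.14, 3.14].

INTERFACE

Orientations are given as a unit quaternion [x, y, z, w].
In Python, from plant import env gives the robot as it stands.
- The arm moves only by the tool servo_tool, never from a script. Its argument "increments" is a list of rows, each an object of numbers: "ax", "ay", "az": the turn, a rotation vector about the tool's x, y, z in degrees; "dx", "dy", "dz": the shift along the tool's x, y, z in m; "jaw": the closure, from 0 (fully open) to 1 (shut). A call has 1 to 8 rows; each row shifts and turns the commanded pose from where the row before left it, along the tool's axes as they then stand; what a row does not reach is not made up. A row lasts 1/12 s, in which the tool goes at most 41.7 mm and 7.16 degrees, less where a joint would pass 70% of its speed; a pose out of reach is approached as far as the arm can. A call with a gripper value outside its range is refused whole. The fingers move at their own pace and stop on an object; "squeeze" is the grip in N (left out, the last holds). Time passes only in rows, so rows that do not move let the fingers close. It gives the time, the measured TCP pose, the force, the opening and the grip force at its end, in the units of the state.
- env.state(): the state, without advancing time (a new reading comes with each control period).
- env.camera(name): name is "side" or "top"; returns (picture, depth): 420x560x3 uint8, red, green, blue; 420x560 float32, m along the optical axis (not along the pixel's ray), 0 where there is no reading.
- env.camera_info(name): a dict with "fx", "fy", "cx", "cy" (pixels), "pose" (4x4, takes a point from camera to world coordinates). Camera axes: x right, y up, looking along -z (the intrinsics and any distortion apply to the point x, -y, -z); pixel columns grow to the right and rows downward; lengths in m; the calibration is good to about 2 mm. A picture is of the moment at which its call begins. camera_info takes no time and is no camera call.
- env.sign_off(): hands the job in; it is judged then, once.
The state is a dict: "t": time; "joint_positions": joint angles; "qvel": joint speeds; "joint_torque": joint torques, N m; "eef_pos": TCP position; "ee_rot": TCP orientation; "force": force on the tool from outside, world axes, zero at the start; "torque": the same for the moment, N m; "finger_gap": finger opening in m; "grip_force": force on a finger pad.
Only numpy, scipy, OpenCV 4.12 (cv2) and the standard library are available. Lean on these libraries where they do the work, as an engineer would, in place of code of your own. Each camera call takes 0.05 s, during which the arm holds its last target. There are 200 camera calls.

TASK

Show a colleague what to pack by pointing down from just above, fingertips about 3 cm above the top of each thing and held still there for two seconds: first over the middle of the smaller turquoise tub, then over the bowl of the teaspoon, then over the spring clip on the bamboo spoon rest. Touch and move nothing, raise the hand to at least 20 cm over the work surface between one thing and the next so that it never dips over the larger tub, the jar or the dish, and finish still pointing at the clip.

Things in the scene. Friction and masses are not known exactly. Their poses are not given: they have to be found in the camera images.
- small_tub: the smaller of two open, empty turquoise snack tubs of the same shape, round, 76 mm across the rim, 45 mm tall; origin at the centre of its underside, z up
- small_tub_rim (a point): centre of the smaller tub's open mouth, level with its rim, 45 mm above the work surface
- large_tub: the larger turquoise snack tub, round, 110 mm across the rim, 65 mm tall; origin at the centre of its underside; a bystander
- large_tub_rim (a point): centre of the larger tub's open mouth, level with its rim, 65 mm above the work surface
- jar: closed glass jar with a steel cap, 64 mm across, 85 mm tall (the tallest thing on the work area); origin at the centre of its underside; a bystander
- jar_top (a point): centre of the jar's cap, on top, 85 mm above the work surface
- dish: small round brown ceramic dish, 110 mm across the rim, 30 mm tall; origin at the centre of its underside; a bystander
- dish_rim (a point): centre of the dish's mouth, level with its rim, 30 mm above the work surface
- teaspoon: steel teaspoon lying flat on the work surface, 131 mm long, at most 13 mm high; origin at mid-length on the work surface, its x axis runs along the spoon towards the bowl, which may lie in any direction
- spoon_bowl (a point): centre of the teaspoon's round bowl (34 mm across), level with the bowl's rim, 8 mm above the work surface, 48 mm from the spoon's origin along its x
- spoon_rest: oblong bamboo spoon rest on two low feet, 150 mm long (its y axis) and 75 mm wide (x), 22 mm high, with a chrome spring clip gripping its +y end; origin at the centre of its underside
- clip (a point): point over the middle of the chrome spring clip (34 mm wide, 50 mm long, half of it jutting past the end of the rest), level with the highest edge of the clip, 34 mm above the work surface; 77 mm from the spoon rest's origin along its y

How it is judged:
On the way, in this order (a step that is already met when the one before it is completed fails the run):
1. the tool point dwells just above the middle of the smaller tub, fingers pointing down (horizontal distance between the grasp point and small_tub_rim below 0.03 m and z of the grasp point in the frame of small_tub_rim between 0.018 and 0.085 m and angle between the grasp point's own z axis and vertical above 2.2 rad), for 1.5 s.
2. then the hand is raised (height (world z) of the grasp point above 0.16 m), for 0.05 s.
3. then the tool point dwells just above the bowl of the teaspoon (horizontal distance between the grasp point and spoon_bowl below 0.025 m and z of the grasp point in the frame of spoon_bowl between 0.018 and 0.085 m and angle between the grasp point's own z axis and vertical above 2.2 rad), for 1.5 s.
4. then the hand is raised (height (world z) of the grasp point above 0.16 m), for 0.05 s.
5. then the tool point dwells just above the spring clip (horizontal distance between the grasp point and clip below 0.027 m and z of the grasp point in the frame of clip between 0.018 and 0.085 m and angle between the grasp point's own z axis and vertical above 2.2 rad), for 1.5 s.
At the end, for the whole second after the job is handed in: The hand still points down (within about 54 degrees of straight down) at the spring clip: tool point within 27 mm of the clip's middle in plan and 18 to 85 mm above its highest edge (the fingertips reach about 19 mm past the tool point). Every object is within 10 mm of where it began (all of step 5 and distance of each of small_tub, large_tub, jar, dish, teaspoon, spoon_rest from where it was at the start of the episode below 0.01 m); the robot touches nothing.
It fails at once if the robot touches something (contact force between any of the arm, the fingers and small_tub above 0.3 N or contact force between any of the arm, the fingers and large_tub above 0.3 N or contact force between any of the arm, the fingers and jar above 0.3 N or contact force between any of the arm, the fingers and dish above 0.3 N or contact force between any of the arm, the fingers and teaspoon above 0.3 N or contact force between any of the arm, the fingers and spoon_rest above 0.3 N or contact force between the fingers and anything else above 0.5 N).
It fails at once if an object is shifted, lifted or carried (distance of any of small_tub, large_tub, jar, dish, teaspoon, spoon_rest from where it was at the start of the episode above 0.01 m).
It fails at once if the hand dips over (points at) the larger tub, the jar or the dish: tool point within 30 mm of its centre in plan and less than 70 mm above its top ((horizontal distance between the grasp point and large_tub_rim below 0.03 m and z of the grasp point in the frame of large_tub_rim below 0.07 m) or (horizontal distance between the grasp point and jar_top below 0.03 m and z of the grasp point in the frame of jar_top below 0.07 m) or (horizontal distance between the grasp point and dish_rim below 0.03 m and z of the grasp point in the frame of dish_rim below 0.07 m)).
It also fails if it takes over 58 s, if anything falls off the work surface, if the arm or the gripper's body presses on something with over 40 N, if the wrist force passes 120 N, or if a joint passes its speed limit or range.

## Working session

There is one attempt and no reset: what is moved stays moved. The work goes in short steps, Python scripts to look and compute and a tool call to move; the robot and the scene stay as the last step left them, time stands still between calls to the robot, and variables do not carry over. Pictures are saved under pics/ and viewed, at most 10 in all, crops included, and the job is handed in when it is done.

Besides the shell and the picture viewer there is one more tool, called after "Request:" as name(argument=value, ...) on one line, values as JSON. servo_tool: Moves the arm, as the interface text tells. Its arguments: {"type":"object","properties":{"increments":{"type":"array","items":{"type":"object","properties":{"ax":{"type":"number"},"ay":{"type":"number"},"az":{"type":"number"},"dx":{"type":"number"},"dy":{"type":"number"},"dz":{"type":"number"},"jaw":{"type":"number"}}}},"squeeze":{"type":"number"}},"required":["increments"]}

```bash
mkdir -p pics; cat > h.py <<'E'
import numpy as np,cv2
from plant import env
def grab(n,f):
    im,d=env.camera(n); i=env.camera_info(n); np.savez(f'/tmp/{f}.npz',im=im,d=d)
    cv2.imwrite(f'pics/{f}.png',im[:,:,::-1]); return im,d,i
def world(d,i):
    v,u=np.mgrid[:420,:560]; p=np.stack([(u-i['cx'])/i['fx']*d,-(v-i['cy'])/i['fy']*d,-d,np.ones_like(d)],-1)
    return (p@np.array(i['pose']).T)[...,:3]
E
python3 - <<'E'
from h import *
for n in('top','side'):
    im,d,i=grab(n,n+'0'); print(i)
s=env.state();print(s['t'],s['eef_pos'],s['ee_rot'],s['finger_gap'])
E
```

```text
{'fx': 480.58846879146955, 'fy': 480.58846879146955, 'cx': 280.21983795736617, 'cy': 198.0192964767437, 'pose': array([[-0.02135507,  0.99581073, -0.08890974,  0.4198865 ],
       [-0.99950079, -0.0233358 , -0.02129837, -0.01577378],
       [-0.02328393,  0.08841053,  0.99581195,  1.23740052],
       [ 0.        ,  0.        ,  0.        ,  1.        ]])}
{'fx': 425.3828167194233, 'fy': 425.3828167194233, 'cx': 275.9538059867564, 'cy': 201.82793799865493, 'pose': array([[ 0.88162617,  0.37547258, -0.28592944,  0.28351927],
       [-0.47194015,  0.69780609, -0.53883129, -0.44379066],
       [-0.00279307,  0.60998935,  0.79240469,  0.70512822],
       [ 0.        ,  0.        ,  0.        ,  1.        ]])}
0.1 [0.14474685 0.60766565 0.24053896] [ 1.16620001e-01  9.93176401e-01 -6.40753764e-04 -3.79440014e-05] 0.08671392530926211
```

View pics/top0.png

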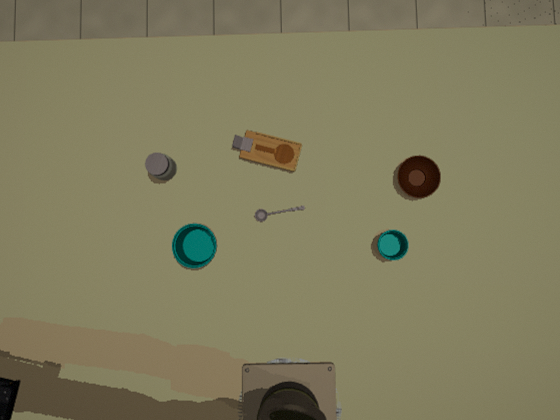

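View pics/side0.png

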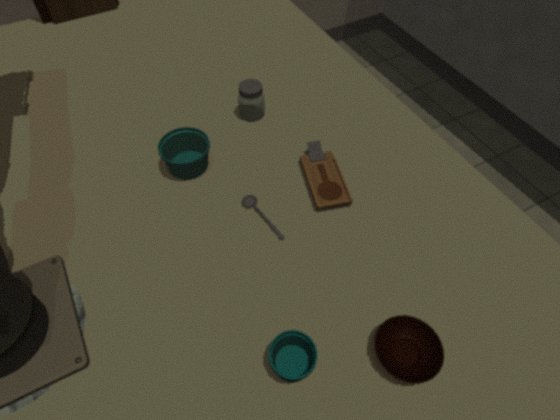

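The top view shows the small tub at (392,245), large tub (195,246), jar cap (157,165), dish (418,177), spoon bowl (261,215) and clip (242,144). The side view shows the same layout: small tub (292,355), spoon bowl (249,202), clip (316,151).

```bash
python3 - <<'E'
from h import *
def ray(n,u,v,z):
    i=env.camera_info(n);P=np.array(i['pose']);r=P[:3,:3]@[(u-i['cx'])/i['fx'],-(v-i['cy'])/i['fy'],-1];o=P[:3,3]
    return (o+r*(z-o[2])/r[2]).round(3)
for nm,z,t,s in[('small',.045,(393,244),(292,347)),('large',.065,(195,245),(185,143)),('jar',.085,(157,163),(250,88)),('dish',.03,(419,176),(409,345)),('bowl',.008,(261,215),(249,202)),('clip',.03,(242,144),(316,151))]:
    print(nm,ray('top',*t,z),ray('side',*s,z))
for n in('top','side'):
    f=np.load(f'/tmp/{n}0.npz');w=world(f['d'],env.camera_info(n));hsv=cv2.cvtColor(f['im'],cv2.COLOR_RGB2HSV)
    for nm,a,b,c,lo,hi,r in[('rim',.48,-.24,0,.035,.06,.07),('clip',.69,.065,0,.022,.06,.08),('bowl',.53,.02,0,.004,.02,.03)]:
        m=(np.hypot(w[...,0]-a,w[...,1]-b)<r)&(w[...,2]>lo)&(w[...,2]<hi)&(f['d']>0)
        if nm=='clip': m&=hsv[...,1]<70
        p=w[m]; print(n,nm,m.sum(),p.min(0).round(3) if len(p) else'',p.max(0).round(3) if len(p) else'',p.mean(0).round(3) if len(p) else'')
s=env.state()
from scipy.spatial.transform import Rotation as R
print(R.from_quat(s['ee_rot']).as_matrix().round(3))
E
```

```text
small [ 0.406 -0.265  0.045] [ 0.41  -0.257  0.045]
large [0.414 0.22  0.065] [0.419 0.222 0.065]
jar [0.616 0.307 0.085] [0.611 0.3   0.085]
dish [ 0.575 -0.34   0.03 ] [ 0.578 -0.338  0.03 ]
bowl [0.487 0.061 0.008] [0.486 0.056 0.008]
clip [0.668 0.105 0.03 ] [0.672 0.098 0.03 ]
top rim 65 [ 0.412 -0.289  0.035] [ 0.441 -0.229  0.049] [ 0.432 -0.258  0.042]
top clip 112 [0.657 0.079 0.022] [0.692 0.13  0.039] [0.674 0.113 0.028]
top bowl 13 [0.502 0.001 0.004] [0.559 0.037 0.006] [0.528 0.021 0.005]
side rim 213 [ 0.411 -0.29   0.035] [ 0.443 -0.229  0.047] [ 0.432 -0.255  0.041]
side clip 130 [0.661 0.078 0.022] [0.693 0.128 0.036] [0.677 0.116 0.028]
side bowl 0   
[[-0.973  0.232 -0.   ]
 [ 0.232  0.973 -0.001]
 [-0.    -0.001 -1.   ]]
```

Request:
servo_tool(increments=[{"dx": -0.026, "dy": -0.013}, {"dx": -0.026, "dy": -0.013}, {"dx": -0.026, "dy": -0.013}, {"dx": -0.026, "dy": -0.013}, {"dx": -0.026, "dy": -0.013}, {"dx": -0.026, "dy": -0.013}, {"dx": -0.026, "dy": -0.013}, {"dx": -0.026, "dy": -0.013}])

```text
schema error: expected keys ax, ay, az, dx, dy, dz, jaw
```

Request:
servo_tool(increments=[{"ax": 0, "ay": 0, "az": 0, "dx": -0.026, "dy": -0.013, "dz": 0, "jaw": 0}, {"ax": 0, "ay": 0, "az": 0, "dx": -0.026, "dy": -0.013, "dz": 0, "jaw": 0}, {"ax": 0, "ay": 0, "az": 0, "dx": -0.026, "dy": -0.013, "dz": 0, "jaw": 0}, {"ax": 0, "ay": 0, "az": 0, "dx": -0.026, "dy": -0.013, "dz": 0, "jaw": 0}, {"ax": 0, "ay": 0, "az": 0, "dx": -0.026, "dy": -0.013, "dz": 0, "jaw": 0}, {"ax": 0, "ay": 0, "az": 0, "dx": -0.026, "dy": -0.013, "dz": 0, "jaw": 0}, {"ax": 0, "ay": 0, "az": 0, "dx": -0.026, "dy": -0.013, "dz": 0, "jaw": 0}, {"ax": 0, "ay": 0, "az": 0, "dx": -0.026, "dy": -0.013, "dz": 0, "jaw": 0}])

```text
t: 0.77
eef_pos: [0.3239, 0.4574, 0.241]
ee_rot: [0.117, 0.993, -0.0, -0.0]
force: [0.3, -0.2, 0.2]
finger_gap: 0.0873
grip_force: 0.0
```

Request:
servo_tool(increments=[{"ax": 0, "ay": 0, "az": 0, "dx": -0.026, "dy": -0.013, "dz": 0, "jaw": 0}, {"ax": 0, "ay": 0, "az": 0, "dx": -0.026, "dy": -0.013, "dz": 0, "jaw": 0}, {"ax": 0, "ay": 0, "az": 0, "dx": -0.026, "dy": -0.013, "dz": 0, "jaw": 0}, {"ax": 0, "ay": 0, "az": 0, "dx": -0.026, "dy": -0.013, "dz": 0, "jaw": 0}, {"ax": 0, "ay": 0, "az": 0, "dx": -0.026, "dy": -0.013, "dz": 0, "jaw": 0}, {"ax": 0, "ay": 0, "az": 0, "dx": -0.026, "dy": -0.013, "dz": 0, "jaw": 0}, {"ax": 0, "ay": 0, "az": 0, "dx": -0.026, "dy": -0.013, "dz": 0, "jaw": 0}, {"ax": 0, "ay": 0, "az": 0, "dx": -0.026, "dy": -0.013, "dz": 0, "jaw": 0}])

```text
t: 1.43
eef_pos: [0.5021, 0.3081, 0.241]
ee_rot: [0.117, 0.993, -0.0, -0.0]
force: [0.4, 0.5, -0.4]
finger_gap: 0.087
grip_force: 0.0
```

Request:
servo_tool(increments=[{"ax": 0, "ay": 0, "az": 0, "dx": -0.007, "dy": -0.029, "dz": 0, "jaw": 0}, {"ax": 0, "ay": 0, "az": 0, "dx": -0.007, "dy": -0.029, "dz": 0, "jaw": 0}, {"ax": 0, "ay": 0, "az": 0, "dx": -0.007, "dy": -0.029, "dz": 0, "jaw": 0}, {"ax": 0, "ay": 0, "az": 0, "dx": -0.007, "dy": -0.029, "dz": 0, "jaw": 0}, {"ax": 0, "ay": 0, "az": 0, "dx": -0.007, "dy": -0.029, "dz": 0, "jaw": 0}, {"ax": 0, "ay": 0, "az": 0, "dx": -0.007, "dy": -0.029, "dz": 0, "jaw": 0}, {"ax": 0, "ay": 0, "az": 0, "dx": -0.007, "dy": -0.029, "dz": 0, "jaw": 0}, {"ax": 0, "ay": 0, "az": 0, "dx": -0.007, "dy": -0.029, "dz": 0, "jaw": 0}])

```text
t: 2.1
eef_pos: [0.5016, 0.0692, 0.241]
ee_rot: [0.117, 0.993, 0.0, -0.0]
force: [-0.2, 0.3, -0.4]
finger_gap: 0.0872
grip_force: 0.0
```

Request:
servo_tool(increments=[{"ax": 0, "ay": 0, "az": 0, "dx": 0.001, "dy": -0.029, "dz": 0, "jaw": 0}, {"ax": 0, "ay": 0, "az": 0, "dx": 0.001, "dy": -0.029, "dz": 0, "jaw": 0}, {"ax": 0, "ay": 0, "az": 0, "dx": 0.001, "dy": -0.029, "dz": 0, "jaw": 0}, {"ax": 0, "ay": 0, "az": 0, "dx": 0.001, "dy": -0.029, "dz": 0, "jaw": 0}, {"ax": 0, "ay": 0, "az": 0, "dx": 0.001, "dy": -0.029, "dz": 0, "jaw": 0}, {"ax": 0, "ay": 0, "az": 0, "dx": 0.001, "dy": -0.029, "dz": 0, "jaw": 0}, {"ax": 0, "ay": 0, "az": 0, "dx": 0.001, "dy": -0.029, "dz": 0, "jaw": 0}, {"ax": 0, "ay": 0, "az": 0, "dx": 0.001, "dy": -0.029, "dz": 0, "jaw": 0}])

```text
t: 2.77
eef_pos: [0.4397, -0.1545, 0.2411]
ee_rot: [0.117, 0.993, 0.0, -0.0]
force: [0.8, -0.7, 0.4]
finger_gap: 0.0865
grip_force: 0.0
```

Request:
servo_tool(increments=[{"ax": 0, "ay": 0, "az": 0, "dx": 0.002, "dy": -0.028, "dz": 0, "jaw": 0}, {"ax": 0, "ay": 0, "az": 0, "dx": 0.002, "dy": -0.028, "dz": 0, "jaw": 0}, {"ax": 0, "ay": 0, "az": 0, "dx": 0.002, "dy": -0.028, "dz": 0, "jaw": 0}, {"ax": 0, "ay": 0, "az": 0, "dx": 0.002, "dy": -0.028, "dz": 0, "jaw": 0}, {"ax": 0, "ay": 0, "az": 0, "dx": 0, "dy": 0, "dz": 0, "jaw": 0}, {"ax": 0, "ay": 0, "az": 0, "dx": 0, "dy": 0, "dz": 0, "jaw": 0}])

```text
t: 3.27
eef_pos: [0.406, -0.2614, 0.241]
ee_rot: [0.118, 0.993, 0.0, -0.0]
force: [0.2, 0.7, 0.3]
finger_gap: 0.0867
grip_force: 0.0
```

```bash
python3 -c "
from h import *
grab('side','s1');grab('top','t1');s=env.state();print(s['t'],s['eef_pos'],s['joint_positions'])
a=cv2.imread('pics/t1.png')[120:400,250:560];b=cv2.imread('pics/s1.png')[140:420,200:510];cv2.imwrite('pics/c1.png',np.hstack([a,b]))"
```

```text
3.3667 [ 0.40700874 -0.25939874  0.24097877] [-0.25168001 -0.01634244  0.72901669  1.85643619  0.01098814  1.29791013
  1.81209003]
```

View pics/c1.png

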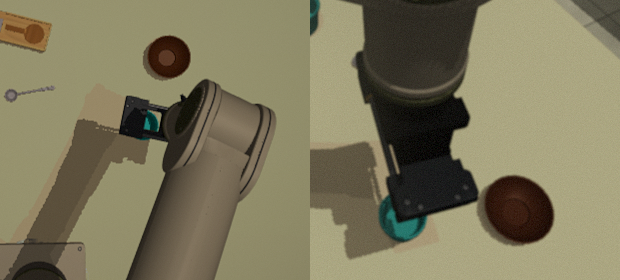

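The crops show the hand directly over the small tub, which is visible between the fingers, with the dish well clear. I'll descend and hold.

Request:
servo_tool(increments=[{"ax": 0, "ay": 0, "az": 0, "dx": 0, "dy": 0, "dz": 0.022, "jaw": 0}, {"ax": 0, "ay": 0, "az": 0, "dx": 0, "dy": 0, "dz": 0.022, "jaw": 0}, {"ax": 0, "ay": 0, "az": 0, "dx": 0, "dy": 0, "dz": 0.022, "jaw": 0}, {"ax": 0, "ay": 0, "az": 0, "dx": 0, "dy": 0, "dz": 0.022, "jaw": 0}, {"ax": 0, "ay": 0, "az": 0, "dx": 0, "dy": 0, "dz": 0.022, "jaw": 0}, {"ax": 0, "ay": 0, "az": 0, "dx": 0, "dy": 0, "dz": 0.022, "jaw": 0}, {"ax": 0, "ay": 0, "az": 0, "dx": 0, "dy": 0, "dz": 0.013, "jaw": 0}])

```text
t: 3.95
eef_pos: [0.4064, -0.2583, 0.0939]
ee_rot: [0.115, 0.993, 0.001, -0.001]
force: [-0.2, 0.6, -1.0]
finger_gap: 0.0867
grip_force: 0.0
```

Request:
servo_tool(increments=[{"ax": 0, "ay": 0, "az": 0, "dx": 0, "dy": 0, "dz": 0, "jaw": 0}, {"ax": 0, "ay": 0, "az": 0, "dx": 0, "dy": 0, "dz": 0, "jaw": 0}, {"ax": 0, "ay": 0, "az": 0, "dx": 0, "dy": 0, "dz": 0, "jaw": 0}, {"ax": 0, "ay": 0, "az": 0, "dx": 0, "dy": 0, "dz": 0, "jaw": 0}, {"ax": 0, "ay": 0, "az": 0, "dx": 0, "dy": 0, "dz": 0, "jaw": 0}, {"ax": 0, "ay": 0, "az": 0, "dx": 0, "dy": 0, "dz": 0, "jaw": 0}, {"ax": 0, "ay": 0, "az": 0, "dx": 0, "dy": 0, "dz": 0, "jaw": 0}, {"ax": 0, "ay": 0, "az": 0, "dx": 0, "dy": 0, "dz": 0, "jaw": 0}])

```text
t: 4.62
eef_pos: [0.4069, -0.2603, 0.0964]
ee_rot: [0.117, 0.993, 0.0, 0.0]
force: [0.3, 0.1, 0.7]
finger_gap: 0.0865
grip_force: 0.0
```

Request:
servo_tool(increments=[{"ax": 0, "ay": 0, "az": 0, "dx": 0, "dy": 0, "dz": 0, "jaw": 0}, {"ax": 0, "ay": 0, "az": 0, "dx": 0, "dy": 0, "dz": 0, "jaw": 0}, {"ax": 0, "ay": 0, "az": 0, "dx": 0, "dy": 0, "dz": 0, "jaw": 0}, {"ax": 0, "ay": 0, "az": 0, "dx": 0, "dy": 0, "dz": 0, "jaw": 0}, {"ax": 0, "ay": 0, "az": 0, "dx": 0, "dy": 0, "dz": 0, "jaw": 0}, {"ax": 0, "ay": 0, "az": 0, "dx": 0, "dy": 0, "dz": 0, "jaw": 0}, {"ax": 0, "ay": 0, "az": 0, "dx": 0, "dy": 0, "dz": 0, "jaw": 0}, {"ax": 0, "ay": 0, "az": 0, "dx": 0, "dy": 0, "dz": 0, "jaw": 0}])

```text
t: 5.28
eef_pos: [0.4067, -0.2603, 0.0962]
ee_rot: [0.117, 0.993, 0.0, -0.0]
force: [0.2, 0.7, 0.4]
finger_gap: 0.0871
grip_force: 0.0
```

Request:
servo_tool(increments=[{"ax": 0, "ay": 0, "az": 0, "dx": 0, "dy": 0, "dz": 0, "jaw": 0}, {"ax": 0, "ay": 0, "az": 0, "dx": 0, "dy": 0, "dz": 0, "jaw": 0}, {"ax": 0, "ay": 0, "az": 0, "dx": 0, "dy": 0, "dz": 0, "jaw": 0}, {"ax": 0, "ay": 0, "az": 0, "dx": 0, "dy": 0, "dz": 0, "jaw": 0}, {"ax": 0, "ay": 0, "az": 0, "dx": 0, "dy": 0, "dz": 0, "jaw": 0}, {"ax": 0, "ay": 0, "az": 0, "dx": 0, "dy": 0, "dz": 0, "jaw": 0}, {"ax": 0, "ay": 0, "az": 0, "dx": 0, "dy": 0, "dz": 0, "jaw": 0}, {"ax": 0, "ay": 0, "az": 0, "dx": 0, "dy": 0, "dz": 0, "jaw": 0}])

```text
t: 5.95
eef_pos: [0.4068, -0.2603, 0.0962]
ee_rot: [0.117, 0.993, 0.0, -0.0]
force: [0.5, -0.0, -0.3]
finger_gap: 0.0872
grip_force: 0.0
```

Request:
servo_tool(increments=[{"ax": 0, "ay": 0, "az": 0, "dx": 0, "dy": 0, "dz": 0, "jaw": 0}, {"ax": 0, "ay": 0, "az": 0, "dx": 0, "dy": 0, "dz": 0, "jaw": 0}, {"ax": 0, "ay": 0, "az": 0, "dx": 0, "dy": 0, "dz": 0, "jaw": 0}, {"ax": 0, "ay": 0, "az": 0, "dx": 0, "dy": 0, "dz": 0, "jaw": 0}])

```text
t: 6.28
eef_pos: [0.4068, -0.2603, 0.0962]
ee_rot: [0.117, 0.993, 0.0, -0.0]
force: [-0.7, 0.8, -0.1]
finger_gap: 0.0872
grip_force: 0.0
```

Request:
servo_tool(increments=[{"ax": 0, "ay": 0, "az": 0, "dx": 0, "dy": 0, "dz": -0.024, "jaw": 0}, {"ax": 0, "ay": 0, "az": 0, "dx": 0, "dy": 0, "dz": -0.024, "jaw": 0}, {"ax": 0, "ay": 0, "az": 0, "dx": 0, "dy": 0, "dz": -0.024, "jaw": 0}, {"ax": 0, "ay": 0, "az": 0, "dx": 0, "dy": 0, "dz": -0.024, "jaw": 0}, {"ax": 0, "ay": 0, "az": 0, "dx": 0, "dy": 0, "dz": -0.024, "jaw": 0}, {"ax": 0, "ay": 0, "az": 0, "dx": 0, "dy": 0, "dz": -0.025, "jaw": 0}, {"ax": 0, "ay": 0, "az": 0, "dx": 0, "dy": 0, "dz": 0, "jaw": 0}])

```text
t: 6.87
eef_pos: [0.4084, -0.2613, 0.2455]
ee_rot: [0.117, 0.993, -0.0, 0.003]
force: [0.5, -0.3, 0.2]
finger_gap: 0.0866
grip_force: 0.0
```

Request:
servo_tool(increments=[{"ax": 0, "ay": 0, "az": 0, "dx": 0, "dy": 0.0274, "dz": 0, "jaw": 0}, {"ax": 0, "ay": 0, "az": 0, "dx": 0, "dy": 0.0274, "dz": 0, "jaw": 0}, {"ax": 0, "ay": 0, "az": 0, "dx": 0, "dy": 0.0274, "dz": 0, "jaw": 0}, {"ax": 0, "ay": 0, "az": 0, "dx": 0, "dy": 0.0274, "dz": 0, "jaw": 0}, {"ax": 0, "ay": 0, "az": 0, "dx": 0, "dy": 0.0274, "dz": 0, "jaw": 0}, {"ax": 0, "ay": 0, "az": 0, "dx": 0, "dy": 0.0274, "dz": 0, "jaw": 0}])

```text
t: 7.37
eef_pos: [0.4448, -0.099, 0.241]
ee_rot: [0.117, 0.993, 0.0, 0.0]
force: [0.3, -0.9, -0.3]
finger_gap: 0.0871
grip_force: 0.0
```

Request:
servo_tool(increments=[{"ax": 0, "ay": 0, "az": 0, "dx": -0.001, "dy": 0.0274, "dz": 0, "jaw": 0}, {"ax": 0, "ay": 0, "az": 0, "dx": -0.001, "dy": 0.0274, "dz": 0, "jaw": 0}, {"ax": 0, "ay": 0, "az": 0, "dx": -0.001, "dy": 0.0274, "dz": 0, "jaw": 0}, {"ax": 0, "ay": 0, "az": 0, "dx": -0.001, "dy": 0.0274, "dz": 0, "jaw": 0}, {"ax": 0, "ay": 0, "az": 0, "dx": 0, "dy": 0.0274, "dz": 0, "jaw": 0}, {"ax": 0, "ay": 0, "az": 0, "dx": 0, "dy": 0.0274, "dz": 0, "jaw": 0}, {"ax": 0, "ay": 0, "az": 0, "dx": 0, "dy": 0, "dz": 0, "jaw": 0}, {"ax": 0, "ay": 0, "az": 0, "dx": 0, "dy": 0, "dz": 0, "jaw": 0}])

```text
t: 8.03
eef_pos: [0.4867, 0.0599, 0.2406]
ee_rot: [0.115, 0.993, -0.0, -0.0]
force: [-1.4, -0.4, -0.1]
finger_gap: 0.087
grip_force: 0.0
```

```bash
python3 -c "
from h import *
grab('side','s2');grab('top','t2');s=env.state();print(s['t'],s['eef_pos'],s['joint_positions'])
a=cv2.imread('pics/t2.png')[100:380,130:440];b=cv2.imread('pics/s2.png')[60:340,120:430];cv2.imwrite('pics/c2.png',np.hstack([a,b]))"
```

```text
8.1333 [0.48668506 0.05778666 0.24092345] [-0.57928397  0.0210771   0.37583197  1.82559353 -0.00775052  1.2968777
  1.13481085]
```

View pics/c2.png

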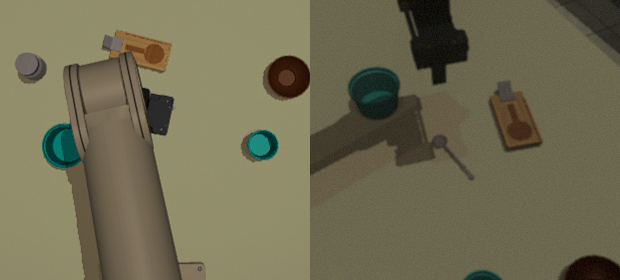

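The crops show the hand over the spoon bowl; in the side crop the bowl is at (439,141), below the fingers. The tubs and spoon rest haven't moved.

Request:
servo_tool(increments=[{"ax": 0, "ay": 0, "az": 0, "dx": 0, "dy": 0, "dz": 0.023, "jaw": 0}, {"ax": 0, "ay": 0, "az": 0, "dx": 0, "dy": 0, "dz": 0.023, "jaw": 0}, {"ax": 0, "ay": 0, "az": 0, "dx": 0, "dy": 0, "dz": 0.023, "jaw": 0}, {"ax": 0, "ay": 0, "az": 0, "dx": 0, "dy": 0, "dz": 0.023, "jaw": 0}, {"ax": 0, "ay": 0, "az": 0, "dx": 0, "dy": 0, "dz": 0.023, "jaw": 0}, {"ax": 0, "ay": 0, "az": 0, "dx": 0, "dy": 0, "dz": 0.023, "jaw": 0}, {"ax": 0, "ay": 0, "az": 0, "dx": 0, "dy": 0, "dz": 0.023, "jaw": 0}, {"ax": 0, "ay": 0, "az": 0, "dx": 0, "dy": 0, "dz": 0.021, "jaw": 0}])

```text
t: 8.8
eef_pos: [0.4866, 0.0572, 0.0582]
ee_rot: [0.118, 0.993, -0.0, 0.0]
force: [0.3, 0.7, 1.0]
finger_gap: 0.087
grip_force: 0.0
```

Request:
servo_tool(increments=[{"ax": 0, "ay": 0, "az": 0, "dx": 0, "dy": 0, "dz": 0, "jaw": 0}, {"ax": 0, "ay": 0, "az": 0, "dx": 0, "dy": 0, "dz": 0, "jaw": 0}, {"ax": 0, "ay": 0, "az": 0, "dx": 0, "dy": 0, "dz": 0, "jaw": 0}, {"ax": 0, "ay": 0, "az": 0, "dx": 0, "dy": 0, "dz": 0, "jaw": 0}, {"ax": 0, "ay": 0, "az": 0, "dx": 0, "dy": 0, "dz": 0, "jaw": 0}, {"ax": 0, "ay": 0, "az": 0, "dx": 0, "dy": 0, "dz": 0, "jaw": 0}, {"ax": 0, "ay": 0, "az": 0, "dx": 0, "dy": 0, "dz": 0, "jaw": 0}, {"ax": 0, "ay": 0, "az": 0, "dx": 0, "dy": 0, "dz": 0, "jaw": 0}])

```text
t: 9.47
eef_pos: [0.487, 0.0587, 0.0596]
ee_rot: [0.117, 0.993, 0.0, 0.0]
force: [-0.0, -0.4, 0.1]
finger_gap: 0.0872
grip_force: 0.0
```

Request:
servo_tool(increments=[{"ax": 0, "ay": 0, "az": 0, "dx": 0, "dy": 0, "dz": 0, "jaw": 0}, {"ax": 0, "ay": 0, "az": 0, "dx": 0, "dy": 0, "dz": 0, "jaw": 0}, {"ax": 0, "ay": 0, "az": 0, "dx": 0, "dy": 0, "dz": 0, "jaw": 0}, {"ax": 0, "ay": 0, "az": 0, "dx": 0, "dy": 0, "dz": 0, "jaw": 0}, {"ax": 0, "ay": 0, "az": 0, "dx": 0, "dy": 0, "dz": 0, "jaw": 0}, {"ax": 0, "ay": 0, "az": 0, "dx": 0, "dy": 0, "dz": 0, "jaw": 0}, {"ax": 0, "ay": 0, "az": 0, "dx": 0, "dy": 0, "dz": 0, "jaw": 0}, {"ax": 0, "ay": 0, "az": 0, "dx": 0, "dy": 0, "dz": 0, "jaw": 0}])

```text
t: 10.13
eef_pos: [0.4868, 0.0586, 0.0592]
ee_rot: [0.117, 0.993, 0.0, -0.0]
force: [0.1, 0.9, -0.2]
finger_gap: 0.087
grip_force: 0.0
```

Request:
servo_tool(increments=[{"ax": 0, "ay": 0, "az": 0, "dx": 0, "dy": 0, "dz": 0, "jaw": 0}, {"ax": 0, "ay": 0, "az": 0, "dx": 0, "dy": 0, "dz": 0, "jaw": 0}, {"ax": 0, "ay": 0, "az": 0, "dx": 0, "dy": 0, "dz": 0, "jaw": 0}, {"ax": 0, "ay": 0, "az": 0, "dx": 0, "dy": 0, "dz": 0, "jaw": 0}, {"ax": 0, "ay": 0, "az": 0, "dx": 0, "dy": 0, "dz": 0, "jaw": 0}, {"ax": 0, "ay": 0, "az": 0, "dx": 0, "dy": 0, "dz": 0, "jaw": 0}, {"ax": 0, "ay": 0, "az": 0, "dx": 0, "dy": 0, "dz": 0, "jaw": 0}, {"ax": 0, "ay": 0, "az": 0, "dx": 0, "dy": 0, "dz": 0, "jaw": 0}])

```text
t: 10.8
eef_pos: [0.4868, 0.0587, 0.0592]
ee_rot: [0.117, 0.993, 0.0, 0.0]
force: [0.4, -0.3, -0.1]
finger_gap: 0.087
grip_force: 0.0
```

Request:
servo_tool(increments=[{"ax": 0, "ay": 0, "az": 0, "dx": 0, "dy": 0, "dz": 0, "jaw": 0}, {"ax": 0, "ay": 0, "az": 0, "dx": 0, "dy": 0, "dz": 0, "jaw": 0}, {"ax": 0, "ay": 0, "az": 0, "dx": 0, "dy": 0, "dz": 0, "jaw": 0}, {"ax": 0, "ay": 0, "az": 0, "dx": 0, "dy": 0, "dz": 0, "jaw": 0}])

```text
t: 11.13
eef_pos: [0.4869, 0.0587, 0.0593]
ee_rot: [0.117, 0.993, 0.0, 0.0]
force: [-0.6, 0.1, 0.1]
finger_gap: 0.0874
grip_force: 0.0
```

```bash
python3 -c "
from h import *
grab('side','s3');s=env.state();print(s['t'],s['eef_pos'])
cv2.imwrite('pics/c3.png',cv2.imread('pics/s3.png')[60:340,120:430])"
```

```text
11.1833 [0.48681031 0.05865435 0.0592208 ]
```

View pics/c3.png

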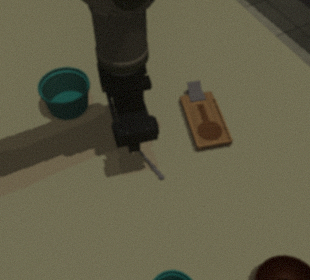

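The crop shows the fingers over the spoon bowl with the handle emerging below at (150,165), and everything undisturbed. I'll raise and go over to the clip.

Request:
servo_tool(increments=[{"ax": 0, "ay": 0, "az": 0, "dx": 0, "dy": 0, "dz": -0.023, "jaw": 0}, {"ax": 0, "ay": 0, "az": 0, "dx": 0, "dy": 0, "dz": -0.023, "jaw": 0}, {"ax": 0, "ay": 0, "az": 0, "dx": 0, "dy": 0, "dz": -0.023, "jaw": 0}, {"ax": 0, "ay": 0, "az": 0, "dx": 0, "dy": 0, "dz": -0.023, "jaw": 0}, {"ax": 0, "ay": 0, "az": 0, "dx": 0, "dy": 0, "dz": -0.023, "jaw": 0}, {"ax": 0, "ay": 0, "az": 0, "dx": 0, "dy": 0, "dz": -0.023, "jaw": 0}, {"ax": 0, "ay": 0, "az": 0, "dx": 0, "dy": 0, "dz": -0.023, "jaw": 0}, {"ax": 0, "ay": 0, "az": 0, "dx": 0, "dy": 0, "dz": -0.021, "jaw": 0}])

```text
t: 11.85
eef_pos: [0.4868, 0.0585, 0.2427]
ee_rot: [0.117, 0.993, 0.0, 0.0]
force: [0.3, 0.8, -0.6]
finger_gap: 0.0874
grip_force: 0.0
```

Request:
servo_tool(increments=[{"ax": 0, "ay": 0, "az": 0, "dx": 0, "dy": 0, "dz": 0, "jaw": 0}, {"ax": 0, "ay": 0, "az": 0, "dx": -0.0245, "dy": 0.0124, "dz": 0, "jaw": 0}, {"ax": 0, "ay": 0, "az": 0, "dx": -0.0245, "dy": 0.0124, "dz": 0, "jaw": 0}, {"ax": 0, "ay": 0, "az": 0, "dx": -0.0245, "dy": 0.0124, "dz": 0, "jaw": 0}, {"ax": 0, "ay": 0, "az": 0, "dx": -0.0245, "dy": 0.0124, "dz": 0, "jaw": 0}, {"ax": 0, "ay": 0, "az": 0, "dx": -0.0245, "dy": 0.0124, "dz": 0, "jaw": 0}, {"ax": 0, "ay": 0, "az": 0, "dx": -0.0245, "dy": 0.0124, "dz": 0, "jaw": 0}, {"ax": 0, "ay": 0, "az": 0, "dx": -0.0245, "dy": 0.0124, "dz": 0, "jaw": 0}])

```text
t: 12.52
eef_pos: [0.6748, 0.1038, 0.2403]
ee_rot: [0.116, 0.993, -0.0, -0.0]
force: [-0.1, 0.7, 1.0]
finger_gap: 0.0869
grip_force: 0.0
```

Request:
servo_tool(increments=[{"ax": 0, "ay": 0, "az": 0, "dx": 0, "dy": 0, "dz": 0, "jaw": 0}, {"ax": 0, "ay": 0, "az": 0, "dx": 0, "dy": 0, "dz": 0, "jaw": 0}])

```text
t: 12.68
eef_pos: [0.6741, 0.1034, 0.2392]
ee_rot: [0.117, 0.993, -0.001, -0.001]
force: [-0.4, -0.8, 0.6]
finger_gap: 0.0872
grip_force: 0.0
```

```bash
python3 -c "
from h import *
grab('side','s4');grab('top','t4');s=env.state();print(s['t'],s['eef_pos'],s['joint_positions'])
a=cv2.imread('pics/t4.png')[100:380,130:440];b=cv2.imread('pics/s4.png')[60:340,170:480];cv2.imwrite('pics/c4.png',np.hstack([a,b]))"
```

```text
12.7833 [0.67323856 0.10285194 0.2407878 ] [-0.49568742  0.47454504  0.40360134  1.31193716 -0.18312314  1.39217805
  1.23690268]
```

View pics/c4.png

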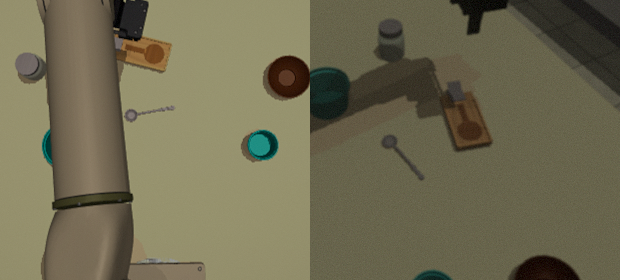

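The hand is above the clip, which is at (455,90) in the side crop, and the things haven't moved. I'll descend and hold.

Request:
servo_tool(increments=[{"ax": 0, "ay": 0, "az": 0, "dx": 0, "dy": 0, "dz": 0.02, "jaw": 0}, {"ax": 0, "ay": 0, "az": 0, "dx": 0, "dy": 0, "dz": 0.02, "jaw": 0}, {"ax": 0, "ay": 0, "az": 0, "dx": 0, "dy": 0, "dz": 0.02, "jaw": 0}, {"ax": 0, "ay": 0, "az": 0, "dx": 0, "dy": 0, "dz": 0.02, "jaw": 0}, {"ax": 0, "ay": 0, "az": 0, "dx": 0, "dy": 0, "dz": 0.02, "jaw": 0}, {"ax": 0, "ay": 0, "az": 0, "dx": 0, "dy": 0, "dz": 0.02, "jaw": 0}, {"ax": 0, "ay": 0, "az": 0, "dx": 0, "dy": 0, "dz": 0.02, "jaw": 0}, {"ax": 0, "ay": 0, "az": 0, "dx": 0, "dy": 0, "dz": 0.017, "jaw": 0}])

```text
t: 13.45
eef_pos: [0.6727, 0.1031, 0.0837]
ee_rot: [0.117, 0.993, 0.0, -0.0]
force: [-0.3, 0.1, 0.2]
finger_gap: 0.087
grip_force: 0.0
```

Request:
servo_tool(increments=[{"ax": 0, "ay": 0, "az": 0, "dx": 0, "dy": 0, "dz": 0, "jaw": 0}, {"ax": 0, "ay": 0, "az": 0, "dx": 0, "dy": 0, "dz": 0, "jaw": 0}, {"ax": 0, "ay": 0, "az": 0, "dx": 0, "dy": 0, "dz": 0, "jaw": 0}, {"ax": 0, "ay": 0, "az": 0, "dx": 0, "dy": 0, "dz": 0, "jaw": 0}, {"ax": 0, "ay": 0, "az": 0, "dx": 0, "dy": 0, "dz": 0, "jaw": 0}, {"ax": 0, "ay": 0, "az": 0, "dx": 0, "dy": 0, "dz": 0, "jaw": 0}, {"ax": 0, "ay": 0, "az": 0, "dx": 0, "dy": 0, "dz": 0, "jaw": 0}, {"ax": 0, "ay": 0, "az": 0, "dx": 0, "dy": 0, "dz": 0, "jaw": 0}])

```text
t: 14.12
eef_pos: [0.6738, 0.1034, 0.0845]
ee_rot: [0.117, 0.993, 0.0, 0.0]
force: [0.1, 0.5, -0.1]
finger_gap: 0.0869
grip_force: 0.0
```

Request:
servo_tool(increments=[{"ax": 0, "ay": 0, "az": 0, "dx": 0, "dy": 0, "dz": 0, "jaw": 0}, {"ax": 0, "ay": 0, "az": 0, "dx": 0, "dy": 0, "dz": 0, "jaw": 0}, {"ax": 0, "ay": 0, "az": 0, "dx": 0, "dy": 0, "dz": 0, "jaw": 0}, {"ax": 0, "ay": 0, "az": 0, "dx": 0, "dy": 0, "dz": 0, "jaw": 0}, {"ax": 0, "ay": 0, "az": 0, "dx": 0, "dy": 0, "dz": 0, "jaw": 0}, {"ax": 0, "ay": 0, "az": 0, "dx": 0, "dy": 0, "dz": 0, "jaw": 0}, {"ax": 0, "ay": 0, "az": 0, "dx": 0, "dy": 0, "dz": 0, "jaw": 0}, {"ax": 0, "ay": 0, "az": 0, "dx": 0, "dy": 0, "dz": 0, "jaw": 0}])

```text
t: 14.78
eef_pos: [0.6737, 0.1034, 0.0842]
ee_rot: [0.117, 0.993, 0.0, -0.0]
force: [-0.4, 0.8, -0.0]
finger_gap: 0.0871
grip_force: 0.0
```

Request:
servo_tool(increments=[{"ax": 0, "ay": 0, "az": 0, "dx": 0, "dy": 0, "dz": 0, "jaw": 0}, {"ax": 0, "ay": 0, "az": 0, "dx": 0, "dy": 0, "dz": 0, "jaw": 0}, {"ax": 0, "ay": 0, "az": 0, "dx": 0, "dy": 0, "dz": 0, "jaw": 0}, {"ax": 0, "ay": 0, "az": 0, "dx": 0, "dy": 0, "dz": 0, "jaw": 0}, {"ax": 0, "ay": 0, "az": 0, "dx": 0, "dy": 0, "dz": 0, "jaw": 0}, {"ax": 0, "ay": 0, "az": 0, "dx": 0, "dy": 0, "dz": 0, "jaw": 0}, {"ax": 0, "ay": 0, "az": 0, "dx": 0, "dy": 0, "dz": 0, "jaw": 0}, {"ax": 0, "ay": 0, "az": 0, "dx": 0, "dy": 0, "dz": 0, "jaw": 0}])

```text
t: 15.45
eef_pos: [0.6737, 0.1033, 0.0842]
ee_rot: [0.117, 0.993, 0.0, -0.0]
force: [-0.1, 0.4, -0.4]
finger_gap: 0.0869
grip_force: 0.0
```

Request:
servo_tool(increments=[{"ax": 0, "ay": 0, "az": 0, "dx": 0, "dy": 0, "dz": 0, "jaw": 0}, {"ax": 0, "ay": 0, "az": 0, "dx": 0, "dy": 0, "dz": 0, "jaw": 0}, {"ax": 0, "ay": 0, "az": 0, "dx": 0, "dy": 0, "dz": 0, "jaw": 0}, {"ax": 0, "ay": 0, "az": 0, "dx": 0, "dy": 0, "dz": 0, "jaw": 0}])

```text
t: 15.78
eef_pos: [0.6737, 0.1034, 0.0842]
ee_rot: [0.117, 0.993, 0.0, -0.0]
force: [0.3, -0.3, 0.0]
finger_gap: 0.0872
grip_force: 0.0
```

```bash
python3 -c "
from h import *
grab('side','s5');s=env.state();print(s['t'],s['eef_pos'])
cv2.imwrite('pics/c5.png',cv2.imread('pics/s5.png')[20:300,170:480])"
```

```text
15.8333 [0.67375062 0.10340797 0.08424275]
```

View pics/c5.png

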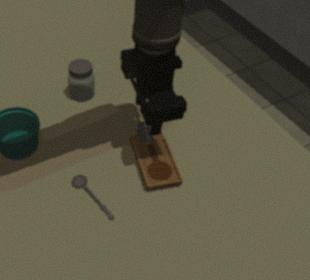

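The crop shows the fingers straddling the clip at (146,130), just above it, with the rest, spoon, jar and tub in place.

```bash
python3 -c "
from plant import env
print(env.sign_off())"
```

```text
the job is handed in; nothing more can be done
None
```

I pointed at the small tub, the spoon bowl and the clip in that order for over two seconds each, fingertips about 3 cm above, saw no sign of contact or movement, and handed in at about 16 s still over the clip; no verdict was returned.

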